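# Dry-fit the parts of a bench power supply on its chassis plate

## Robot

A 7-joint arm with a two-finger parallel gripper is mounted at the origin on the work surface. World frame = base frame: x ahead of the robot, y to its left, z up, the work surface at z = 0. Lengths are in m, angles in rad, forces in N, time in s.
With the tool pointing down it reaches from about 0.375 to 0.925 m from the base axis. Payload 3.1 kg.
Tool frame: the origin (TCP) lies on the centre line of the jaws, within the pads' length; the fingertips stand 11 mm ahead of it and the grasp point (between the pads) lies 8 mm behind it; z points along the fingers, y is the line along which they close (so a half turn about z gives the same grasp; the last joint's range is limited). The gripper opens to 85 mm and grips with 20 to 120 N. Pads are 22 mm wide; open, the fingers measure 114 mm over their backs; the gripper's body (76 mm by 85 mm) begins 54 mm behind the grasp point. The pads swing forward as they close: fully open they stand 13 mm farther back than shut.
Start: joints at [-1.384, 0.383, 0.044, 1.598, -0.018, 1.161, -0.05], TCP at [0.183, 0.624, 0.242] pointing down, gripper open.
Joint ranges: [-2.61, 2.61], [-0.41, 2.15], [-1.48, 1.57], [0, 2.5], [-1.57, 4.71], [0.05, 1.97], [-2.85, 2.85]. Speed limits (rad/s): [2.79, 2.79, 3.14, 3.14, 3.14, 3.14, 3.14].

## Interface

Orientations are given as a 3x3 rotation matrix whose columns are the frame's x, y, z axes.
In Python, from station import bot gives the robot as it stands.
- The arm moves only by the shell command python3 -m creep 'ROWS' [OPENING] [FORCE]. ROWS is text: rows parted by semicolons, each of 6 numbers parted by spaces: the shift along the tool's x, y, z each as a share of 0.025 m, from -1 to 1, then the turn, a rotation vector about the tool's x, y, z each as a share of 0.12 rad, from -1 to 1. In form: tx ty tz rx ry rz; .... A call has 1 to 12 rows; each row shifts and turns the commanded pose from where the row before left it, along the tool's axes as they then stand; what a row does not reach is not made up. A row lasts 1/10 s, in which the tool goes at most 50 mm and 8.59 degrees, less where a joint would pass 70% of its speed; a pose out of reach is approached as far as the arm can. A call with a number of a shift or a turn outside -1 to 1 is refused whole. A call with a gripper value outside its range is refused whole. OPENING is the closure, from -1 (fully open) to 1 (shut), so that 0 is half open, set as the call begins (- or left out, the last holds). The fingers move at their own pace and stop on an object; FORCE is the grip in N (left out, the last holds). Time passes only in rows, so rows that do not move let the fingers close. It gives the time, the measured TCP pose, the force, the opening and the grip force at its end, in the units of the state.
- bot.sense(): the state, without advancing time (a new reading comes with each control period).
- bot.camera(name): name is "side" or "top"; returns the picture (480x640x3 uint8, red, green, blue); there is no depth.
- bot.camera_info(name): a dict with "vfov" (degrees; the focal length in pixels is half the picture's height over the tangent of half this angle, whatever the lens; pixels are square), "cx", "cy" (the principal point, pixels), "R" (3x3) and "t" (3): a world point X has camera coordinates R X + t. Camera axes: x right, y down, z forward; pixel columns grow to the right and rows downward; lengths in m; the calibration is good to about 2 mm. A picture is of the moment at which its call begins. camera_info takes no time and is no camera call.
- bot.job_done(): hands the job in; it is judged then, once.
The state is a dict: "time": time; "joint_pos": joint angles; "joint_vel": joint speeds; "effort": joint torques, N m; "eef_pos": TCP position; "ee_rot": TCP orientation; "contact_force": force on the tool from outside, world axes, zero at the start; "torque": the same for the moment, N m; "gripper_width": opening from 0.0 (shut) to 1.0 (fully open); "grasp_force": force on a finger pad.
Only numpy, scipy, OpenCV 4.12 (cv2) and the standard library are available. Lean on these libraries where they do the work, as an engineer would, in place of code of your own. Each camera call takes 0.05 s, during which the arm holds its last target. There are 200 camera calls.

## Task

Dry-fit the power supply: carry each of the four loose parts (large capacitor, small capacitor, toroidal transformer, heatsink) to the mount of its own shape and size on the drilled chassis plate and stand it there upright and centred, the transformer down over its stud and the heatsink lined up with its rectangle. Set the parts down without dropping them or knocking any over, and let go of all of them.

Things in the scene. Friction and masses are not known exactly. Their poses are not given: they have to be found in the camera images.
- capacitor_large_center (a point): Large can capacitor, standing: a blue cylinder with one white stripe, 50 mm in diameter, can 60 mm tall, black top with two round metal terminals that rise 6 mm more. About 0.17 kg. It starts upright on the table. The point is on its axis, 30 mm above its underside; z is up along the axis.
- capacitor_small_center (a point): Small can capacitor, standing: a black cylinder with one yellow stripe, 35 mm in diameter, can 50 mm tall, black top with two round metal terminals that rise 6 mm more. About 0.07 kg. It starts upright on the table. The point is on its axis, 25 mm above its underside; z is up along the axis.
- toroid_center (a point): Toroidal transformer, lying flat on the table: an amber ring wound with copper wire, 60 mm outer diameter, 32 mm tall (outer edges bevelled by 4 to 6 mm), with an open hole through its middle at least 24 mm wide. About 0.33 kg. The point is on its axis, 16 mm above its underside; z is up along the axis.
- heatsink_center (a point): Heatsink: black finned aluminium block, 70 mm long (x) by 42 mm wide (y) by 35 mm tall, seven upright fins that run along x, on a 6 mm base. Grip it across its 42 mm width, on the outer fins. About 0.13 kg. It starts base down on the table. The point is its centre, 17.5 mm above its underside; x along its length, z up.
- mount_large_top (a point): Mount of the large capacitor: flat brick-red disc 50 mm in diameter with a 3 mm white rim and three small steel screw ears, 3 mm thick, on the chassis plate. The point is the centre of its upper face, where the capacitor's underside goes; z is up.
- mount_small_top (a point): Mount of the small capacitor: flat brick-red disc 35 mm in diameter with a 3 mm white rim and three small steel screw ears, 3 mm thick, on the chassis plate. The point is the centre of its upper face, where the capacitor's underside goes; z is up.
- mount_toroid_top (a point): Mount of the transformer: plain black rubber disc 66 mm in diameter, 3 mm thick, with an upright brass stud 5 mm in diameter and 20 mm tall in its middle, on the chassis plate. The transformer's hole goes over the stud and its underside rests on the rubber. The point is the centre of the rubber's upper face, at the foot of the stud; z is up.
- mount_heatsink_top (a point): Mount of the heatsink: flat pale blue-green rectangle 70 mm (x) by 42 mm (y) with a 3 mm white border, 3 mm thick, on the chassis plate. The heatsink's long side goes along the rectangle's long side, either way round. The point is the centre of its upper face; x along its length, z up.
- chassis: Chassis plate, fixed: drilled aluminium, 300 mm (x) by 290 mm (y), upper face 10 mm above the table. Origin on the table under the middle of the four mounts, which stand 70 mm from it in x and in y, one in each quarter, in any arrangement, turned with the plate. It reaches 125 mm to -x, 175 mm to +x. Low fixed electrical blocks, up to 18 mm above the plate, line its +x edge from 140 mm on.

How it is judged:
By the outcome, as a careful person would: the job done as asked, in the order asked, and still so for the second after the job is handed in, with the robot touching nothing.
It also fails if it takes over 104 s, if anything falls off the work surface, if the arm or the gripper's body presses on something with over 40 N, if the wrist force passes 120 N, or if a joint passes its speed limit or range.

## Working session

There is one attempt and no reset: what is moved stays moved. The work goes in short steps, Python scripts to look and compute and a shell command to move; the robot and the scene stay as the last step left them, time stands still between calls to the robot, and variables do not carry over. Pictures are saved under pics/ and viewed, at most 14 in all, crops included, and the job is handed in when it is done.

```bash
mkdir -p pics; ls; python3 - <<'E'
from station import bot
import cv2,numpy as np
np.set_printoptions(precision=4,suppress=True)
s=bot.sense();print(s['time'],s['eef_pos'],s['ee_rot'],s['contact_force'],s['gripper_width'])
for n in('top','side'):
    im=bot.camera(n);cv2.imwrite(f'pics/{n}0.png',im[:,:,::-1]);print(n,bot.camera_info(n))
E
```

```text
pics
0.0 [0.1824 0.6229 0.2409] [[-0.9598  0.2808 -0.0006]
 [ 0.2808  0.9598 -0.0026]
 [-0.0001 -0.0027 -1.    ]] [-0.8221  0.1806  0.4055] 1.0023251873400532
top {'vfov': 50.862657415785556, 'cx': 319.72549164769976, 'cy': 243.02230131069757, 'R': array([[ 0.0256, -0.9997,  0.0055],
       [-0.9911, -0.0261, -0.1306],
       [ 0.1307, -0.0021, -0.9914]]), 't': array([-0.0323,  0.5168,  0.8796])}
side {'vfov': 43.354111157689694, 'cx': 324.2728083546426, 'cy': 231.77032441672242, 'R': array([[ 0.7439, -0.6678, -0.0234],
       [-0.3984, -0.4152, -0.8179],
       [ 0.5365,  0.6178, -0.5749]]), 't': array([-0.4135,  0.2518,  0.804 ])}
```

View pics/top0.png

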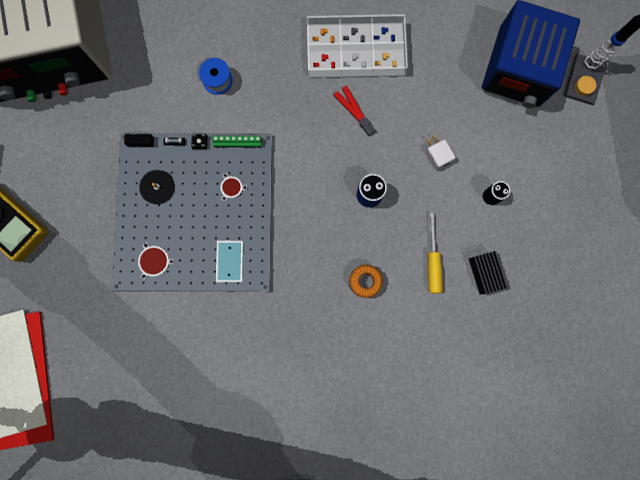

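View pics/side0.png

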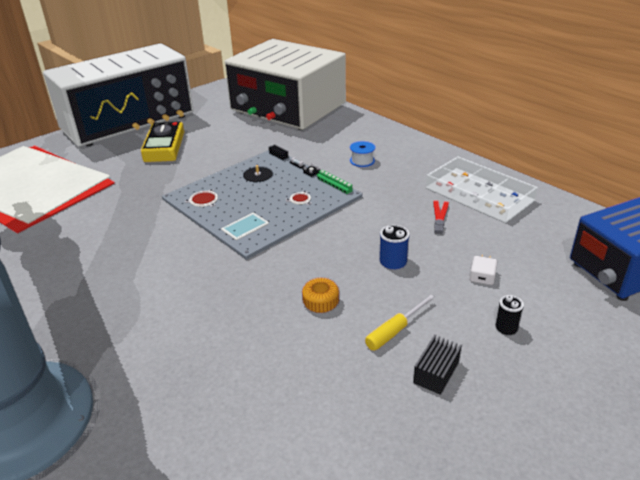

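```bash
cat > h.py <<'E'
from station import bot
import cv2,numpy as np
np.set_printoptions(precision=4,suppress=True)
class Cam:
    def __init__(s,n):
        c=bot.camera_info(n);s.f=240/np.tan(np.radians(c['vfov'])/2);s.c=np.array([c['cx'],c['cy']]);s.R=np.array(c['R']);s.t=np.array(c['t'])
    def proj(s,X):
        p=np.atleast_2d(X)@s.R.T+s.t;return p[:,:2]/p[:,2:]*s.f+s.c
    def ground(s,uv,z):
        d=s.R.T@np.r_[(np.array(uv)-s.c)/s.f,1];o=-s.R.T@s.t
        return o+d*(z-o[2])/d[2]
cams={n:Cam(n) for n in('top','side')}
E
python3 - <<'E'
from h import *
from scipy import ndimage
def blobs(m,amin):
    l,n=ndimage.label(m)
    return [(i,tuple(np.round(ndimage.center_of_mass(m,l,i)[::-1],2)),int((l==i).sum())) for i in range(1,n+1) if (l==i).sum()>amin]
for n in cams:
    im=cv2.imread(f'pics/{n}0.png');h=cv2.cvtColor(im,cv2.COLOR_BGR2HSV);H,S,V=[h[...,i].astype(int) for i in range(3)]
    c=cams[n]
    for name,m,z in [('red',((H<8)|(H>172))&(S>130)&(V>50),.013),('cyan',(H>80)&(H<102)&(S>50)&(V>120),.013),('black',(V<50),.013),('orange',(H>8)&(H<18)&(S>150),.016),('navy',(H>105)&(H<130)&(S>120),.03)]:
        for i,p,a in blobs(m,60):
            g=c.ground(p,z)
            if a<3500 : print(n,name,p,a,g[:2])
# crops
t=cv2.imread('pics/top0.png');s=cv2.imread('pics/side0.png')
A=cv2.resize(t[150:310,330:530],(800,640),interpolation=cv2.INTER_CUBIC)[:600]
cv2.imwrite('pics/ctop.png',A)
E
```

```text
top red (np.float64(62.23), np.float64(88.75)) 93 [0.8065 0.484 ]
top red (np.float64(349.57), np.float64(103.14)) 397 [ 0.793  -0.0693]
top red (np.float64(230.94), np.float64(186.62)) 228 [0.6227 0.1505]
top red (np.float64(152.88), np.float64(260.55)) 528 [0.4797 0.2872]
top red (np.float64(34.68), np.float64(389.81)) 1929 [0.2437 0.4811]
top cyan (np.float64(228.89), np.float64(260.97)) 817 [0.4825 0.1475]
top black (np.float64(513.12), np.float64(78.1)) 1924 [ 0.8527 -0.3857]
top black (np.float64(628.42), np.float64(28.75)) 331 [ 0.9617 -0.6156]
top black (np.float64(572.85), np.float64(81.79)) 196 [ 0.8485 -0.5015]
top black (np.float64(138.73), np.float64(139.98)) 372 [0.7086 0.3298]
top black (np.float64(199.6), np.float64(141.31)) 184 [0.7091 0.2142]
top black (np.float64(176.16), np.float64(142.64)) 88 [0.7053 0.2585]
top black (np.float64(157.0), np.float64(186.79)) 895 [0.6186 0.289 ]
top black (np.float64(372.46), np.float64(187.0)) 309 [ 0.6291 -0.1153]
top black (np.float64(500.24), np.float64(189.92)) 106 [ 0.63   -0.3559]
top black (np.float64(489.8), np.float64(196
[... 2125 characters left out ...]
t64(319.91), np.float64(287.25)) 110 [ 0.4655 -0.0905]
side orange (np.float64(333.37), np.float64(302.58)) 73 [ 0.4561 -0.1331]
side orange (np.float64(307.66), np.float64(303.61)) 70 [ 0.4249 -0.1069]
side navy (np.float64(134.33), np.float64(83.28)) 95 [0.6634 0.9268]
side navy (np.float64(117.97), np.float64(92.07)) 244 [0.5997 0.8993]
side navy (np.float64(138.55), np.float64(105.03)) 121 [0.5975 0.7764]
side navy (np.float64(128.51), np.float64(112.57)) 79 [0.5556 0.7506]
side navy (np.float64(362.16), np.float64(147.18)) 246 [0.8462 0.1946]
side navy (np.float64(619.98), np.float64(240.45)) 2333 [ 0.9171 -0.3691]
side navy (np.float64(393.28), np.float64(254.11)) 678 [ 0.604  -0.1243]
```

View pics/ctop.png

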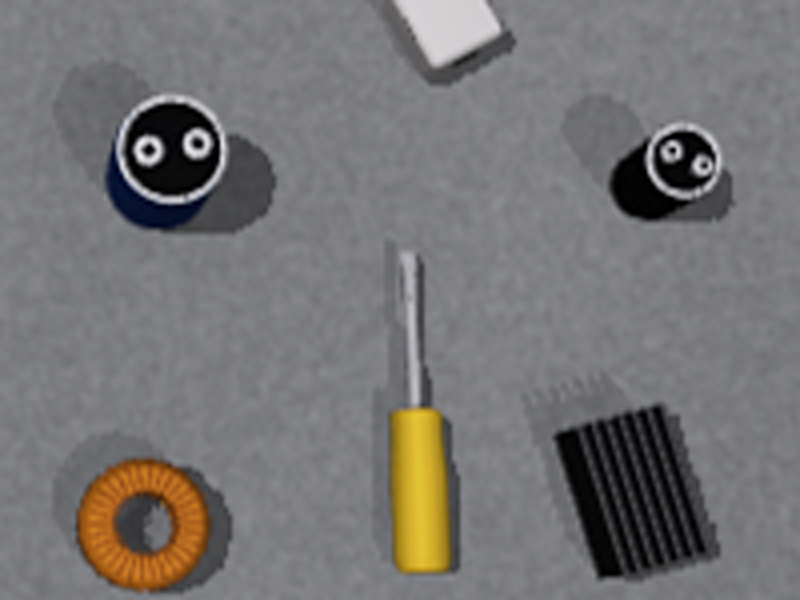

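```bash
cat > fit.py <<'E'
from h import *
from scipy.optimize import minimize
a=np.linspace(0,2*np.pi,48,endpoint=False)
ring=lambda r,z:np.c_[r*np.cos(a),r*np.sin(a),np.full(48,z)]
MOD={'large':np.r_[ring(.025,0),ring(.025,.06)],'small':np.r_[ring(.0175,0),ring(.0175,.05)],
'toroid':np.r_[ring(.025,0),ring(.03,.005),ring(.03,.027),ring(.025,.032)],
'heatsink':np.array([[x,y,z] for x in(-.035,.035) for y in(-.021,.021) for z in(0,.035)])}
def place(n,p):
    c,s=np.cos(p[2]),np.sin(p[2]);z=p[3] if len(p)>3 else 0
    return MOD[n]@np.array([[c,-s,0],[s,c,0],[0,0,1]]).T+[p[0],p[1],z]
def hull(n,p,cam): return cv2.convexHull(cams[cam].proj(place(n,p)).astype(np.float32))[:,0]
def mask(n,im):
    h=cv2.cvtColor(im,cv2.COLOR_BGR2HSV).astype(int);H,S,V=h[...,0],h[...,1],h[...,2]
    if n=='toroid': return (H>5)&(H<20)&(S>120)
    if n=='large': return (V<45)|((H>105)&(H<130)&(S>110))|(V>150)
    return (V<48)|(V>150)
def fit(n,p0,ims):
    # edge-contrast free: IoU of supersampled hull with mask in a window
    def cost(q,full=False):
        p=[p0[0]+q[0]/100,p0[1]+q[1]/100,p0[2]+(q[2]/5 if n=='heatsink' else 0)]
        r=[]
        for cam,im in ims.items():
            u,v=cams[cam].proj([[p0[0],p0[1],.025]])[0].astype(int);w=40 if cam=='top' else 50
            m=mask(n,im)[v-w:v+w,u-w:u+w].astype(np.uint8)
            m=cv2.morphologyEx(m,cv2.MORPH_CLOSE,np.ones((3,3)))
            cs,_=cv2.findContours(m,cv2.RETR_EXTERNAL,cv2.CHAIN_APPROX_NONE)
            cc=max(cs,key=cv2.contourArea);mm=np.zeros_like(m);cv2.drawContours(mm,[cc],-1,1,-1)
            k=8;b=np.zeros((2*w*k,2*w*k),np.uint8);cv2.fillConvexPoly(b,((hull(n,p,cam)-[u-w,v-w]+.5)*k).astype(int),1)
            b=cv2.resize(b.astype(np.float32),(2*w,2*w),interpolation=cv2.INTER_AREA)
            r.append(np.abs(b-mm).sum()/mm.sum())
        return r if full else sum(r)
    s=minimize(cost,[0,0,0],method='Nelder-Mead',options=dict(initial_simplex=[[0,0,0],[.5,0,0],[0,.5,0],[0,0,.5]]))
    q=s.x;return [p0[0]+q[0]/100,p0[1]+q[1]/100,p0[2]+(q[2]/5 if n=='heatsink' else 0)],cost(q,True)
E
python3 - <<'E'
from fit import *
I={n:cv2.imread(f'pics/{n}0.png') for n in cams}
T=cams['top']
P0={'large':[*T.ground((372.4,186.9),.06)[:2],0],'small':[*T.ground((500.3,190),.05)[:2],0],'toroid':[.452,-.104,0],'heatsink':[.47,-.325,.25]}
res={}
for n,p in P0.items():
    print(n,np.array(p))
    for k in (['top'],['side'],['top','side']):
        r,c=fit(n,p,{x:I[x] for x in k});print(k,np.array(r),np.array(c))
    res[n]=r
# plate
B={'large':(.480,.287),'small':(.6233,.150),'toroid':(.6186,.288),'heatsink':(.483,.147)}
sq={'large':(-1,1),'small':(1,-1),'toroid':(1,1),'heatsink':(-1,-1)}
def cst(q):
    c,s=np.cos(q[2]),np.sin(q[2])
    return np.array([ (q[0]+.07*(c*x-s*y)-B[n][0],q[1]+.07*(s*x+c*y)-B[n][1]) for n,(x,y) in sq.items()])
from scipy.optimize import least_squares
s=least_squares(lambda q:cst(q).ravel(),[.55,.22,0]);print('plate',s.x,cst(s.x)*1000)
c,sn=np.cos(s.x[2]),np.sin(s.x[2])
M={n:[s.x[0]+.07*(c*x-sn*y),s.x[1]+.07*(sn*x+c*y),s.x[2],.013] for n,(x,y) in sq.items()};print(M)
out=[]
for n,p in res.items():
  for cam,w in(('top',40),('side',50)):
    u,v=T.proj([[0,0,0]])[0] if 0 else cams[cam].proj([[p[0],p[1],.025]])[0].astype(int)
    im=cv2.resize(I[cam][v-w:v+w,u-w:u+w],(2*w*4,)*2,interpolation=cv2.INTER_CUBIC) 
    h=((hull(n,p,cam)-[u-w,v-w]+.5)*4).astype(np.int32);cv2.polylines(im,[h],True,(0,255,0),1)
    out.append(cv2.resize(im,(200,200)))
cv2.imwrite('pics/fit.png',cv2.resize(np.vstack([np.hstack(out[:4]),np.hstack(out[4:])]),(800,400)))
E
```

```text
large [ 0.6176 -0.1102  0.    ]
['top'] [ 0.6186 -0.1106  0.    ] [0.0503]
['side'] [ 0.5999 -0.1967  0.    ] [0.8601]
['top', 'side'] [ 0.6187 -0.1108  0.    ] [0.0505 0.8773]
small [ 0.6206 -0.3425  0.    ]
['top'] [ 0.6214 -0.3435  0.    ] [0.0642]
['side'] [ 0.6048 -0.4072  0.    ] [0.8966]
['top', 'side'] [ 0.6215 -0.3435  0.    ] [0.0638 0.9087]
toroid [ 0.452 -0.104  0.   ]
['top'] [ 0.4523 -0.104   0.    ] [0.0509]
['side'] [ 0.4535 -0.1045  0.    ] [0.0701]
['top', 'side'] [ 0.4528 -0.1043  0.    ] [0.0552 0.0744]
heatsink [ 0.47  -0.325  0.25 ]
['top'] [ 0.4727 -0.3261  0.2797] [0.0936]
['side'] [ 0.4843 -0.3452 -0.3899] [0.7503]
['top', 'side'] [ 0.4727 -0.3263  0.2632] [0.0936 0.7814]
plate [0.5512 0.218  0.021 ] [[-0.2299 -0.4858]
 [-0.6201 -0.5142]
 [ 1.1392  1.4549]
 [-0.2892 -0.4549]]
{'large': [np.float64(0.4797701269624019), np.float64(0.2865142402656623), np.float64(0.02100606460308138), 0.013], 'small': [np.float64(0.6226798730375958), np.float64(0.1494857597343377), np.float64(0.02100606460308138), 0.013], 'toroid': [np.float64(0.6197392402656612), np.float64(0.2894548730375969), np.float64(0.02100606460308138), 0.013], 'heatsink': [np.float64(0.4827107597343365), np.float64(0.14654512696240307), np.float64(0.02100606460308138), 0.013]}
```

View pics/fit.png

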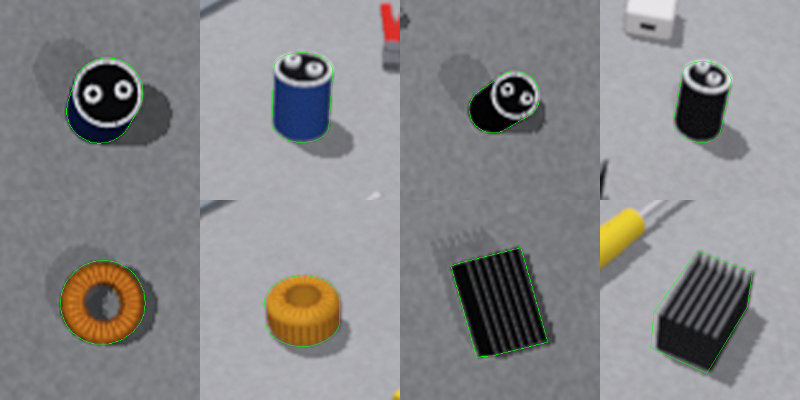

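```bash
cat > go.py <<'E'
# remaining shift to a target in current tool axes, in shares: go.py x y z [yaw of tool y from world y]
import sys;from h import *
s=bot.sense();R=np.array(s['ee_rot']);p=np.array(s['eef_pos'])
t=np.array([float(a) for a in sys.argv[1:4]])
yaw=float(sys.argv[4]) if len(sys.argv)>4 else 0
from scipy.spatial.transform import Rotation as Ro
D=np.array([[-np.cos(yaw),-np.sin(yaw),0],[-np.sin(yaw),np.cos(yaw),0],[0,0,-1]]).T
D=np.c_[[-np.cos(yaw),-np.sin(yaw),0],[-np.sin(yaw),np.cos(yaw),0],[0,0,-1]]
print('t %.2f'%s['time'],'p',p,'F',s['contact_force'],'w %.3f g %.1f'%(s['gripper_width'],s['grasp_force']))
print('shift shares (now axes)',R.T@(t-p)/.025,'(target axes)',D.T@(t-p)/.025,'turn',Ro.from_matrix(R.T@D).as_rotvec()/.12,'q',np.array(s['joint_pos']))
E
python3 -m creep '-0.6 -1 0 0 0 -0.79;-0.6 -1 0 0 0 -0.79;-0.6 -1 0 0 0 -0.79;-0.6 -1 0 0 0 0;-0.6 -1 0 0 0 0;-0.6 -1 0 0 0 0;-0.6 -1 0 0 0 0;-0.6 -1 0 0 0 0;-0.6 -1 0 0 0 0;-0.6 -1 0 0 0 0;-0.6 -1 0 0 0 0;-0.6 -1 0 0 0 0' -1 40
python3 go.py .6185 -.111 .14
```

```text
time: 1.3
eef_pos: [0.3476, 0.3154, 0.2419]
ee_rot: [[-1.0, 0.0, -0.001], [0.0, 1.0, -0.001], [0.001, -0.001, -1.0]]
contact_force: [1.2, 0.5, 0.1]
gripper_width: 0.997
grasp_force: 0.0
t 1.30 p [0.3476 0.3154 0.2419] F [1.2005 0.4653 0.0925] w 0.997 g 0.0
shift shares (now axes) [-10.8428 -17.0506   4.0773] (target axes) [-10.834  -17.0569   4.0742] turn [-0.0047 -0.005  -0.0031] q [-1.0122  0.034   0.1918  2.0248 -0.0074  1.0842  0.7535]
```

```bash
python3 -m creep '-0.6 -1 0.2 0 0 0;-0.6 -1 0.2 0 0 0;-0.6 -1 0.2 0 0 0;-0.6 -1 0.2 0 0 0;-0.6 -1 0.2 0 0 0;-0.6 -1 0.2 0 0 0;-0.6 -1 0.2 0 0 0;-0.6 -1 0.2 0 0 0;-0.6 -1 0.2 0 0 0;-0.6 -1 0.2 0 0 0;-0.6 -1 0.2 0 0 0;-0.6 -1 0.2 0 0 0' >/dev/null
python3 -m creep '-0.7 -1 0.3 0 0 0;-0.7 -1 0.3 0 0 0;-0.7 -1 0.3 0 0 0;-0.7 -1 0.3 0 0 0;-0.7 -0.7 0.3 0 0 0;0 0 0 0 0 0;0 0 0 0 0 0'
python3 go.py .6185 -.111 .027
```

```text
time: 3.2
eef_pos: [0.6141, -0.1009, 0.1439]
ee_rot: [[-1.0, 0.001, -0.002], [0.001, 1.0, 0.0], [0.002, 0.0, -1.0]]
contact_force: [-0.2, 0.5, 0.5]
gripper_width: 1.001
grasp_force: 0.0
t 3.20 p [ 0.6141 -0.1009  0.1439] F [-0.2369  0.4795  0.5266] w 1.001 g 0.0
shift shares (now axes) [-0.1873 -0.404   4.6754] (target axes) [-0.1766 -0.4037  4.6758] turn [ 0.001  -0.0182 -0.0113] q [-0.315   0.4755  0.5224  1.7681 -0.2794  0.9745  1.8879]
```

```bash
python3 -m creep '-0.18 -0.4 0.6 0 0 0;0 0 0.8 0 0 0;0 0 0.8 0 0 0;0 0 0.8 0 0 0;0 0 0.8 0 0 0;0 0 0.6 0 0 0;0 0 0.27 0 0 0;0 0 0 0 0 0;0 0 0 0 0 0' >/dev/null
python3 go.py .6185 -.111 .027
python3 -m creep '0 0 0 0 0 0;0 0 0 0 0 0;0 0 0 0 0 0;0 0 0 0 0 0;0 0 0 0 0 0;0 0 0 0 0 0;0 0 0 0 0 0;0 0 0 0 0 0' 1 40
```

```text
t 4.10 p [ 0.6199 -0.1106  0.0288] F [1.2115 0.5935 0.2222] w 1.000 g 0.0
shift shares (now axes) [ 0.0563 -0.0154  0.0715] (target axes) [ 0.0563 -0.0154  0.0715] turn [-0.0006  0.0102 -0.0003] q [-0.2388  0.6439  0.4499  1.7955 -0.3777  0.7869  1.9733]
time: 4.9
eef_pos: [0.6202, -0.1108, 0.029]
ee_rot: [[-1.0, 0.0, 0.002], [0.0, 1.0, 0.0], [-0.002, 0.0, -1.0]]
contact_force: [-1.1, -0.3, 6.8]
gripper_width: 0.577
grasp_force: 41.7
```

```bash
python3 -m creep '0 0 -0.3 0 0 0;0 0 -0.6 0 0 0;0 0.2 -0.8 0 0 0;0.2 0.5 -0.8 0 0 0;0.4 1 -0.8 0 0 0;0.4 1 0 0 0 0;0.4 1 0 0 0 0;0.4 1 0 0 0 0;0.4 1 0 0 0 0;0.4 1 0 0 0 0;0.4 1 0 0 0 0;0.4 1 0 0 0 0' >/dev/null
python3 -m creep '0.4 1 0 0 0 0;0.4 1 0 0 0 0;0.4 1 0 0 0 0;0.4 1 0 0 0 0;0.4 1 0 0 0 0;0.3 1 0 0 0 0;0.3 0.8 0 0 0 0;0.2 0.4 0 0 0 0;0 0 0 0 0 0;0 0 0 0 0 0'
python3 go.py .482 .287 .042
python3 - <<'E'
from h import *
a=bot.camera('top');b=bot.camera('side')
cv2.imwrite('pics/t1.png',a[:,:,::-1]);cv2.imwrite('pics/s1.png',b[:,:,::-1])
A=cv2.resize(a[130:300,100:290,::-1],(400,358));B=cv2.resize(b[110:290,140:350,::-1],(400,343))
B=cv2.copyMakeBorder(B,0,15,0,0,cv2.BORDER_CONSTANT);cv2.imwrite('pics/c1.png',np.hstack([A,B]))
E
```

```text
time: 7.1
eef_pos: [0.4647, 0.2855, 0.1106]
ee_rot: [[-1.0, 0.001, 0.0], [0.001, 1.0, -0.001], [-0.0, -0.001, -1.0]]
contact_force: [0.7, 0.4, -2.3]
gripper_width: 0.573
grasp_force: 41.8
t 7.10 p [0.4647 0.2855 0.1106] F [ 0.7238  0.3883 -2.2868] w 0.573 g 41.8
shift shares (now axes) [-0.6899  0.0655  2.7449] (target axes) [-0.6903  0.0617  2.7449] turn [-0.0091  0.0011 -0.0099] q [-0.987   0.369   0.4216  1.9733 -0.1983  0.8394  1.1123]
```

View pics/c1.png

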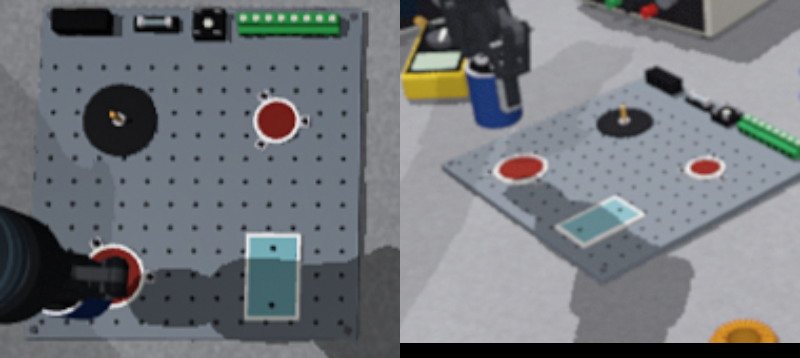

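```bash
cat > look.py <<'E'
# look.py name part x y yaw z mount : side+top crop with expected part outline (green) and mount outline (red)
import sys;from fit import *
n,part=sys.argv[1:3];x,y,yaw,z=map(float,sys.argv[3:7])
MT={'large':(.4806,.287),'small':(.6236,.150),'heatsink':(.4834,.1467),'toroid':(.6206,.290)};m=MT[part]
o=[]
for cam,w in(('side',50),('top',40)):
    im=bot.camera(cam)[:,:,::-1];cv2.imwrite(f'pics/{n}_{cam}.png',im)
    u,v=cams[cam].proj([[m[0],m[1],.035]])[0].astype(int);k=400/(2*w)
    c=cv2.resize(im[v-w:v+w,u-w:u+w],(400,400),interpolation=cv2.INTER_CUBIC)
    d=lambda P,col:cv2.polylines(c,[((P-[u-w,v-w]+.5)*k).astype(np.int32)],True,col,1)
    d(hull(part,[x,y,yaw,z],cam),(0,255,0))
    if part=='heatsink':q=place(part,[*m,.0214,.013]);q=q[[0,2,6,4]]
    else:q=ring({'large':.025,'small':.0175,'toroid':.033}[part],0)+[*m,.013]
    d(cams[cam].proj(q),(0,0,255));o.append(c)
cv2.imwrite(f'pics/{n}.png',np.hstack(o))
E
python3 -m creep '-0.4 0.07 0.2 0 0 0;-0.29 0 0.4 0 0 0;0 0 0.6 0 0 0;0 0 0.6 0 0 0;0 0 0.4 0 0 0;0 0 0.2 0 0 0;0 0 0 0 0 0;0 0 0 0 0 0' >/dev/null
python3 go.py .482 .287 .042
python3 look.py L1 large .4806 .287 0 .021
```

```text
t 8.00 p [0.4818 0.2888 0.0506] F [ 0.5944  1.2872 -1.8033] w 0.579 g 41.8
shift shares (now axes) [-0.0078 -0.0711  0.3437] (target axes) [-0.0079 -0.0711  0.3437] turn [ 0.0013  0.002  -0.0012] q [-0.9333  0.492   0.3834  1.9574 -0.265   0.7403  1.1766]
```

View pics/L1.png

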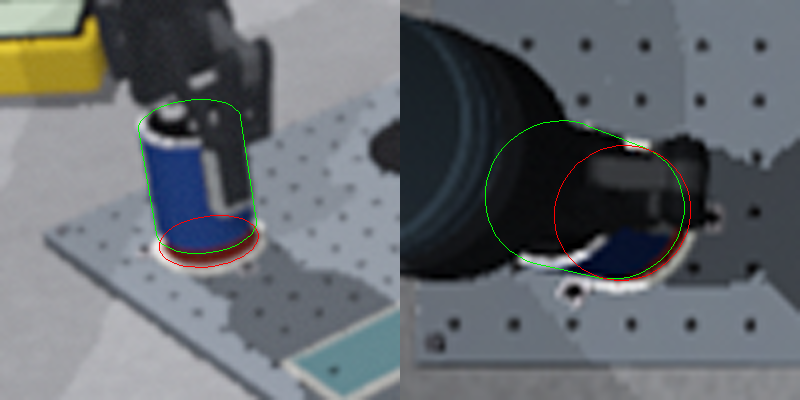

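```bash
python3 -m creep '0 -0.03 0.1 0 0 0;0 0 0.1 0 0 0;0 0 0.08 0 0 0;0 0 0.04 0 0 0;0 0 0 0 0 0;0 0 0 0 0 0' 
python3 go.py .482 .287 .042
```

```text
time: 8.7
eef_pos: [0.4817, 0.2878, 0.0425]
ee_rot: [[-1.0, 0.0, -0.0], [0.0, 1.0, -0.0], [0.0, -0.0, -1.0]]
contact_force: [0.1, -0.2, -1.9]
gripper_width: 0.578
grasp_force: 41.8
t 8.70 p [0.4817 0.2878 0.0425] F [ 0.0797 -0.2008 -1.8747] w 0.578 g 41.8
shift shares (now axes) [-0.0117 -0.0333  0.0183] (target axes) [-0.0117 -0.0333  0.0182] turn [-0.0007 -0.0004 -0.0023] q [-0.9274  0.5048  0.3778  1.9603 -0.2722  0.7255  1.1834]
```

```bash
python3 -m creep '0 0 0.03 0 0 0;0 0 0 0 0 0' | grep -E 'pos|contact'; python3 -m creep '0 0 0.03 0 0 0;0 0 0 0 0 0' | grep -E 'pos|contact'
```

```text
eef_pos: [0.4819, 0.2879, 0.042]
contact_force: [-0.5, -0.7, 1.2]
eef_pos: [0.4819, 0.2879, 0.042]
contact_force: [-2.8, -0.8, 6.3]
```

```bash
python3 -m creep '0 0 0 0 0 0;0 0 0 0 0 0;0 0 0 0 0 0;0 0 0 0 0 0;0 0 -0.4 0 0 0;0 0 -0.8 0 0 0;0 0 -1 0 0 0;0 0 -1 0 0 0;0.1 -0.4 -0.6 0 0 0;0.1 -1 0 0 0 0;0.1 -1 0 0 0 0;0.1 -1 0 0 0 0' -1 | grep width
python3 -m creep '0.1 -1 0 0 0 0;0.1 -1 0 0 0 0;0.1 -1 0 0 0 0;0.1 -1 0 0 0 0;0.1 -1 0 0 0 0;0.1 -1 0 0 0 0;0.1 -1 0 0 0 0;0.1 -1 0 0 0 0;0 -1 0.3 0 0 0;0 -1 0.3 0 0 0;0 -1 0.3 0 0 0;0 -0.6 0.3 0 0 0' >/dev/null
python3 -m creep '0 -0.5 0 0 0 0;0 0 0 0 0 0;0 0 0 0 0 0' >/dev/null
python3 go.py .4535 -.104 .013
```

```text
gripper_width: 0.997
t 11.80 p [ 0.4519 -0.0995  0.1065] F [-0.4088 -0.1056  0.0813] w 0.999 g 0.0
shift shares (now axes) [-0.0622 -0.1822  3.7393] (target axes) [-0.0649 -0.1804  3.7393] turn [ 0.0041  0.0063 -0.0079] q [-0.4622  0.2504  0.6529  2.1737 -0.2169  0.7786  1.9009]
```

```bash
python3 -m creep '-0.06 -0.18 0.5 0 0 0;0 0 0.8 0 0 0;0 0 0.8 0 0 0;0 0 0.8 0 0 0;0 0 0.5 0 0 0;0 0 0.3 0 0 0;0 0 0 0 0 0;0 0 0 0 0 0' | grep contact
python3 go.py .4535 -.104 .013
python3 -m creep '0 0 0 0 0 0;0 0 0 0 0 0;0 0 0 0 0 0;0 0 0 0 0 0;0 0 0 0 0 0;0 0 0 0 0 0' 1 45
```

```text
contact_force: [-0.8, -0.2, -0.1]
t 12.60 p [ 0.4537 -0.1041  0.014 ] F [-0.8184 -0.2375 -0.1009] w 0.995 g 0.0
shift shares (now axes) [0.0062 0.0037 0.0403] (target axes) [0.0061 0.0037 0.0403] turn [ 0.0004  0.0079 -0.0015] q [-0.3359  0.4501  0.5348  2.196  -0.4102  0.59    2.0712]
time: 13.2
eef_pos: [0.4539, -0.1043, 0.0148]
ee_rot: [[-1.0, 0.0, 0.002], [0.0, 1.0, 0.001], [-0.002, 0.001, -1.0]]
contact_force: [-0.4, 0.2, 7.8]
gripper_width: 0.691
grasp_force: 46.5
```

```bash
python3 -m creep '0 0 -0.3 0 0 0;0 0 -0.6 0 0 0;0 0 -0.9 0 0 0;-0.3 0.4 -0.9 0 0 0;-0.6 0.8 -0.9 0 0 0;-0.6 1 -0.5 0 0 0;-0.6 1 0 0 0 0;-0.6 1 0 0 0 0;-0.6 1 0 0 0 0;-0.6 1 0 0 0 0;-0.6 1 0 0 0 0;-0.6 1 0 0 0 0' | grep -E 'width|contact'
python3 -m creep '-0.6 1 0 0 0 0;-0.6 1 0 0 0 0;-0.3 1 0 0 0 0;-0.3 1 0 0 0 0;-0.2 1 0 0 0 0;0 1 0 0 0 0;0 0.8 0 0 0 0;0 0.6 0 0 0 0;0 0.3 0 0 0 0;0 0 0 0 0 0;0 0 0 0 0 0' | grep width
python3 go.py .6217 .2905 .028
```

```text
contact_force: [0.1, -0.0, -3.1]
gripper_width: 0.687
gripper_width: 0.687
t 15.50 p [0.6309 0.2914 0.116 ] F [ 0.4542  0.1562 -3.8762] w 0.687 g 49.7
shift shares (now axes) [ 0.368  -0.0314  3.5188] (target axes) [ 0.3684 -0.0368  3.5187] turn [-0.0145 -0.0007 -0.0147] q [-0.8536  0.6379  0.5047  1.5913 -0.3466  1.0037  1.3249]
```

```bash
python3 -m creep '0.37 -0.03 0.3 0 0 0;0 0 0.6 0 0 0;0 0 0.6 0 0 0;0 0 0.5 0 0 0;0 0 0.3 0 0 0;0 0 0.1 0 0 0;0 0 0 0 0 0;0 0 0 0 0 0' | grep contact
python3 go.py .6217 .2905 .028;python3 look.py T1 toroid .6206 .290 0 .041
```

```text
contact_force: [0.2, -0.5, -5.0]
t 16.30 p [0.6222 0.2927 0.0566] F [ 0.2441 -0.5138 -4.978 ] w 0.694 g 49.7
shift shares (now axes) [ 0.0214 -0.0876  1.1436] (target axes) [ 0.02   -0.0871  1.1437] turn [ 0.0036  0.0105 -0.0039] q [-0.8421  0.6964  0.4725  1.6358 -0.3814  0.9009  1.3455]
```

View pics/T1.png

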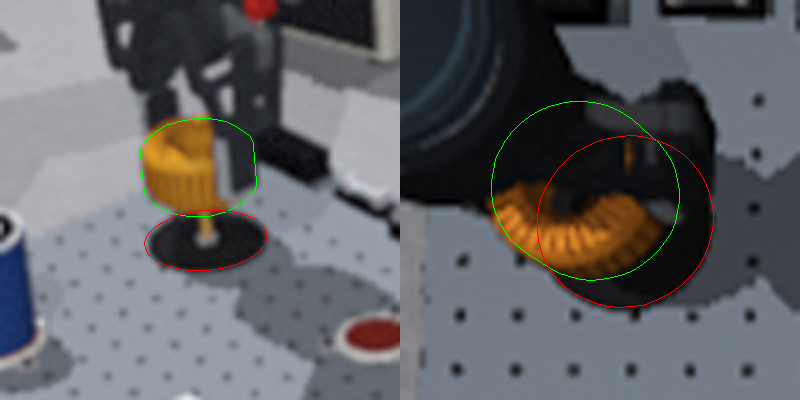

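```bash
python3 -m creep '0 -0.02 0.3 0 0 0;0 0 0.3 0 0 0;0 0 0.25 0 0 0;0 0 0.15 0 0 0;0 0 0.08 0 0 0;0 0 0 0 0 0;0 0 0 0 0 0' | grep -E 'pos|contact'; python3 -m creep '0 0 0.03 0 0 0;0 0 0 0 0 0' | grep -E 'pos|contact'
```

```text
eef_pos: [0.6218, 0.2921, 0.0292]
contact_force: [-0.3, 0.5, -3.2]
eef_pos: [0.6216, 0.2921, 0.0284]
contact_force: [-0.7, 0.3, -3.7]
```

```bash
python3 -m creep '0 0 0.03 0 0 0;0 0 0 0 0 0' | grep -E 'pos|contact'; python3 -m creep '0 0 0.03 0 0 0;0 0 0 0 0 0' | grep -E 'pos|contact'
```

```text
eef_pos: [0.6217, 0.2921, 0.0281]
contact_force: [-1.1, -0.4, -0.8]
eef_pos: [0.6217, 0.2921, 0.028]
contact_force: [-2.4, -1.2, 5.9]
```

```bash
python3 -m creep '0 0 0 0 0 0;0 0 0 0 0 0;0 0 0 0 0 0;0 0 0 0 0 0;0 0 -0.4 0 0 0;0 0 -0.8 0 0 0;0 0 -1 0 0 0;0 0 -1 0 0 0;0 -0.4 -0.8 0 0 0;0 -1 0 0 0 0;0 -1 0 0 0 0;0 -1 0 0 0 0' -1 | grep width
python3 -m creep '0 -1 0 0 0 0;0 -1 0 0 0 0;0 -1 0 0 0 0;0 -1 0 0 0 0;0 -1 0 0 0 0;0 -1 0 0 0 0;0 -1 0 0 0 0;0 -1 0 0 0 0;0 -1 0 0 0 0;0 -1 0 0 0 0;0 -1 0 0 0 0;0 -1 0 0 0 0' >/dev/null
python3 -m creep '0 -1 0 0 0 0;0 -1 0 0 0 0;0 -1 0 0 0 0;0 -1 0 0 0 0;0 -1 0 0 0 0;0 -1 0 0 0 0;0 -1 0 0 0 0;0 -1 0 0 0 0;0 -0.8 0 0 0 0;0 -0.5 0 0 0 0;0 0 0 0 0 0;0 0 0 0 0 0' >/dev/null
python3 go.py .622 -.343 .023
```

```text
gripper_width: 0.999
t 21.30 p [ 0.6217 -0.3247  0.1275] F [-0.8305 -0.3021  0.3963] w 1.001 g 0.0
shift shares (now axes) [-0.008  -0.7351  4.1774] (target axes) [-0.0117 -0.7316  4.178 ] turn [ 0.0071  0.0076 -0.0009] q [ 0.0121  0.6539  0.5846  1.571  -0.4016  1.0384  2.2786]
```

```bash
python3 -m creep '0 -0.5 0.2 0 0 0;0 -0.23 0.5 0 0 0;0 0 0.8 0 0 0;0 0 0.8 0 0 0;0 0 0.8 0 0 0;0 0 0.6 0 0 0;0 0 0.4 0 0 0;0 0 0 0 0 0;0 0 0 0 0 0' | grep contact
python3 go.py .622 -.343 .023
python3 -m creep '0 0 0 0 0 0;0 0 0 0 0 0;0 0 0 0 0 0;0 0 0 0 0 0;0 0 0 0 0 0;0 0 0 0 0 0;0 0 0 0 0 0;0 0 0 0 0 0' 1 40
```

```text
contact_force: [-0.0, 0.4, 0.2]
t 22.20 p [ 0.6215 -0.344   0.0245] F [-0.0034  0.4261  0.2295] w 1.001 g 0.0
shift shares (now axes) [-0.0193  0.0389  0.0583] (target axes) [-0.0194  0.0389  0.0583] turn [-0.0037  0.0027 -0.0024] q [ 0.0822  0.7921  0.5232  1.5799 -0.4719  0.8978  2.3454]
time: 23.0
eef_pos: [0.6218, -0.3441, 0.0252]
ee_rot: [[-1.0, 0.0, 0.001], [0.0, 1.0, -0.001], [-0.001, -0.001, -1.0]]
contact_force: [-0.7, 0.5, 5.2]
gripper_width: 0.397
grasp_force: 40.0
```

```bash
python3 -m creep '0 0 -0.3 0 0 0;0 0 -0.6 0 0 0;0 0.2 -0.8 0 0 0;0 0.5 -0.8 0 0 0;0 1 -0.8 0 0 0;0 1 -0.3 0 0 0;0 1 0 0 0 0;0 1 0 0 0 0;0 1 0 0 0 0;0 1 0 0 0 0;0 1 0 0 0 0;0 1 0 0 0 0' | grep -E 'width'
python3 -m creep '0 1 0 0 0 0;0 1 0 0 0 0;0 1 0 0 0 0;0 1 0 0 0 0;0 1 0 0 0 0;0 1 0 0 0 0;0 1 0 0 0 0;0 1 0 0 0 0;0 1 0 0 0 0;0 0.9 0 0 0 0;0 0.5 0 0 0 0;0 0 0 0 0 0' | grep width
python3 -m creep '0 0 0 0 0 0'>/dev/null;python3 go.py .624 .1512 .038
```

```text
gripper_width: 0.396
gripper_width: 0.398
t 25.50 p [0.6215 0.1327 0.1149] F [-0.1768 -0.7553 -1.2864] w 0.396 g 39.9
shift shares (now axes) [-0.0963  0.7443  3.0746] (target axes) [-0.0987  0.7414  3.0753] turn [-0.0076  0.005  -0.0066] q [-0.6999  0.544   0.5498  1.754  -0.3404  0.9394  1.559 ]
```

```bash
python3 -m creep '-0.1 0.5 0.1 0 0 0;0 0.23 0.3 0 0 0;0 0 0.6 0 0 0;0 0 0.7 0 0 0;0 0 0.6 0 0 0;0 0 0.4 0 0 0;0 0 0.1 0 0 0;0 0 0 0 0 0;0 0 0 0 0 0' | grep contact
python3 go.py .624 .1512 .038;python3 look.py S1 small .6236 .150 0 .02
```

```text
contact_force: [-0.6, -0.5, -1.4]
t 26.40 p [0.6246 0.1519 0.0448] F [-0.576  -0.5326 -1.3553] w 0.401 g 39.9
shift shares (now axes) [ 0.0251 -0.0288  0.2732] (target axes) [ 0.0248 -0.0288  0.2733] turn [ 0.0016  0.0105 -0.0054] q [-0.683   0.6491  0.4974  1.76   -0.4001  0.8332  1.572 ]
```

View pics/S1.png

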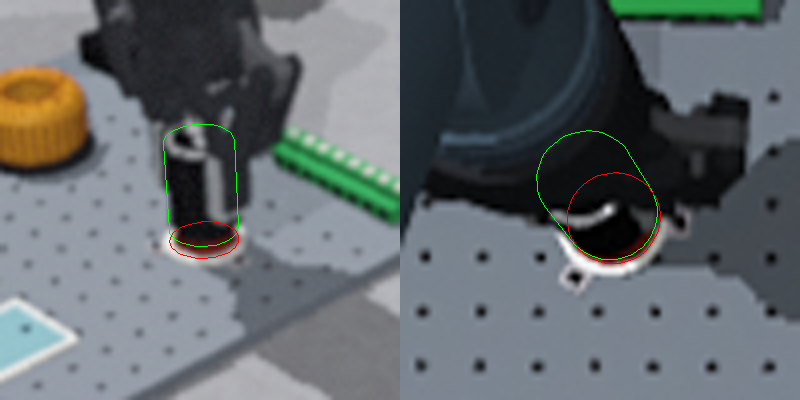

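```bash
python3 -m creep '0.03 -0.02 0.1 0 0 0;0 0 0.1 0 0 0;0 0 0.06 0 0 0;0 0 0 0 0 0;0 0 0 0 0 0' | grep -E 'pos|contact'; python3 -m creep '0 0 0.03 0 0 0;0 0 0 0 0 0' | grep -E 'pos|contact'; python3 -m creep '0 0 0.03 0 0 0;0 0 0 0 0 0' | grep -E 'pos|contact'
```

```text
eef_pos: [0.6231, 0.1516, 0.0382]
contact_force: [-2.1, 0.2, 2.7]
eef_pos: [0.6231, 0.1515, 0.0381]
contact_force: [-3.7, -0.4, 7.5]
eef_pos: [0.6231, 0.1516, 0.0381]
contact_force: [-5.0, -0.4, 11.0]
```

```bash
python3 -m creep '0 0 -0.05 0 0 0;0 0 0 0 0 0' | grep -E 'contact'; python3 -m creep '0 0 0 0 0 0;0 0 0 0 0 0;0 0 0 0 0 0;0 0 0 0 0 0;0 0 -0.4 0 0 0;0 0 -0.8 0 0 0;0 0 -1 0 0 0;0 0 -1 0 0 0;0.1 -0.4 -0.4 0 0 0;0.3 -1 0 0 0 0;0.3 -1 0 0 0 0;0.3 -1 0 0 0 0' -1 | grep width
python3 -m creep '0.3 -1 0 0 0 0;0.3 -1 0 0 0 0;0.3 -1 0 0 0 0;0.3 -1 0 0 0 0;0.3 -1 0 0 0 0;0.3 -1 0 0 0 0;0.3 -1 0 0 0 0;0.3 -1 0 0 0 0;0.3 -1 0 0 0 0;0.3 -1 0 0 0 0;0.3 -1 0 0 0 0;0.3 -1 0 0 0 0' >/dev/null
python3 -m creep '0.3 -1 0 0 0 0;0.3 -1 0 0 0 0;0.3 -1 0 0 0 0;0.3 -0.5 0 0 0 0;0 0 0 0 0 -0.5;0 0 0 0 0 -0.7;0 0 0 0 0 -0.7;0 0 0 0 0 -0.4;0 0 0 0 0 0;0 0 0 0 0 0' >/dev/null
python3 go.py .4727 -.3262 .018 .27
```

```text
contact_force: [-1.4, -0.8, 5.2]
gripper_width: 1.001
t 31.00 p [ 0.4776 -0.3206  0.1274] F [-0.1154 -0.344  -0.3434] w 0.996 g 0.0
shift shares (now axes) [ 0.2468 -0.1658  4.3746] (target axes) [ 0.2469 -0.1642  4.3747] turn [ 0.0053 -0.0017  0.0387] q [ 0.0131  0.4302  0.6159  1.8996 -0.3109  0.9082  2.6254]
```

```bash
python3 -m creep '0.25 -0.16 0.5 0 0 0.04;0 0 0.8 0 0 0;0 0 0.8 0 0 0;0 0 0.8 0 0 0;0 0 0.8 0 0 0;0 0 0.4 0 0 0;0 0 0.2 0 0 0;0 0 0 0 0 0;0 0 0 0 0 0' | grep contact
python3 go.py .4727 -.3262 .018 .27
python3 -m creep '0 0 0 0 0 0;0 0 0 0 0 0;0 0 0 0 0 0;0 0 0 0 0 0;0 0 0 0 0 0;0 0 0 0 0 0;0 0 0 0 0 0;0 0 0 0 0 0' 1 40
```

```text
contact_force: [-0.4, -0.1, 0.5]
t 31.90 p [ 0.4735 -0.327   0.0206] F [-0.4386 -0.1309  0.524 ] w 0.997 g 0.0
shift shares (now axes) [0.0212 0.0412 0.1056] (target axes) [0.0211 0.0411 0.1056] turn [-0.0086  0.0066  0.0042] q [ 0.1072  0.5949  0.5215  1.9359 -0.4359  0.7221  2.7286]
time: 32.7
eef_pos: [0.4738, -0.327, 0.0208]
ee_rot: [[-0.964, -0.267, 0.001], [-0.267, 0.964, -0.001], [-0.001, -0.001, -1.0]]
contact_force: [-1.3, 0.3, 6.1]
gripper_width: 0.483
grasp_force: 42.9
```

```bash
python3 -m creep '0 0 -0.3 0 0 0;0 0 -0.6 0 0 0;0 0 -0.8 0 0 0.2;0 0 -0.8 0 0 0.5;0 0 -0.8 0 0 0.6;0 0.3 -0.3 0 0 0.6;0 0.7 0 0 0 0.17;0 1 0 0 0 0;0 1 0 0 0 0;0 1 0 0 0 0;0 1 0 0 0 0;0 1 0 0 0 0' | grep -E 'width'
python3 -m creep '0 1 0 0 0 0;0 1 0 0 0 0;0 1 0 0 0 0;0 1 0 0 0 0;0 1 0 0 0 0;0 1 0 0 0 0;0 1 0 0 0 0;0 1 0 0 0 0;0 1 0 0 0 0;0 1 0 0 0 0;0 1 0 0 0 0;0 1 0 0 0 0' | grep width
python3 -m creep '0 0.6 0 0 0 0;0 0.4 0 0 0 0;0 0 0 0 0 0;0 0 0 0 0 0'>/dev/null;python3 go.py .4843 .148 .0338 .0214
```

```text
gripper_width: 0.482
gripper_width: 0.489
t 35.50 p [0.4613 0.1471 0.11  ] F [ 0.341   0.5261 -3.0233] w 0.480 g 42.1
shift shares (now axes) [-0.9212  0.0184  3.048 ] (target axes) [-0.9201  0.0157  3.0483] turn [-0.0073 -0.0029 -0.0008] q [-0.883   0.2728  0.5465  2.1193 -0.1958  0.798   1.3767]
```

```bash
python3 -m creep '-0.5 0.02 0.1 0 0 0;-0.42 0 0.3 0 0 0;0 0 0.6 0 0 0;0 0 0.7 0 0 0;0 0 0.6 0 0 0;0 0 0.3 0 0 0;0 0 0.1 0 0 0;0 0 0 0 0 0;0 0 0 0 0 0' | grep contact
python3 go.py .4843 .148 .0338 .0214;python3 look.py H1 heatsink .4834 .1467 .0214 .0215
```

```text
contact_force: [0.1, 0.0, -2.4]
t 36.40 p [0.4851 0.1495 0.0431] F [ 0.1262  0.0183 -2.4145] w 0.484 g 42.1
shift shares (now axes) [ 0.0318 -0.0593  0.3717] (target axes) [ 0.0313 -0.0591  0.3718] turn [0.0043 0.0102 0.0075] q [-0.7979  0.4383  0.4824  2.0922 -0.3187  0.6796  1.489 ]
```

View pics/H1.png

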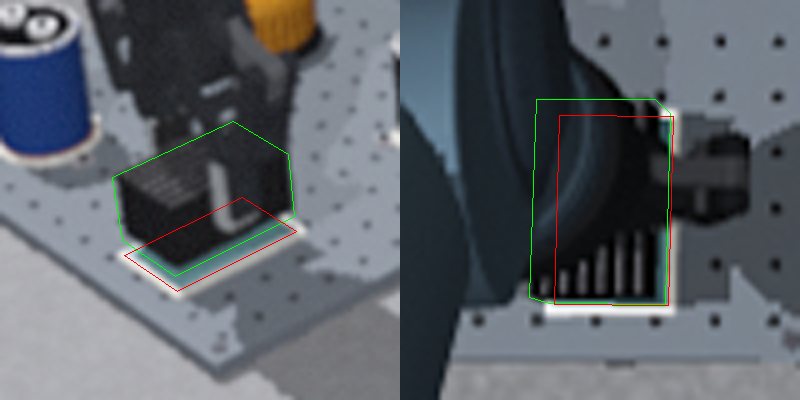

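```bash
python3 - <<'E'
from fit import *
im=cv2.imread('pics/H1_side.png');p=[.4834,.1467,.0214,.0215]
u,v=cams['side'].proj([[.4834,.1467,.035]])[0].astype(int);k=13
c=cv2.resize(im[v-22:v+28,u-30:u+30],(780,650),interpolation=cv2.INTER_CUBIC)[50:650]
c=cv2.convertScaleAbs(c,alpha=1.6,beta=20)
h=((hull('heatsink',p,'side')-[u-30,v-22]+.5)*k-[0,50]).astype(np.int32)
cv2.polylines(c,[h],True,(0,255,0),1);cv2.imwrite('pics/H1z.png',c)
E
```

```text
(no output)
```

View pics/H1z.png

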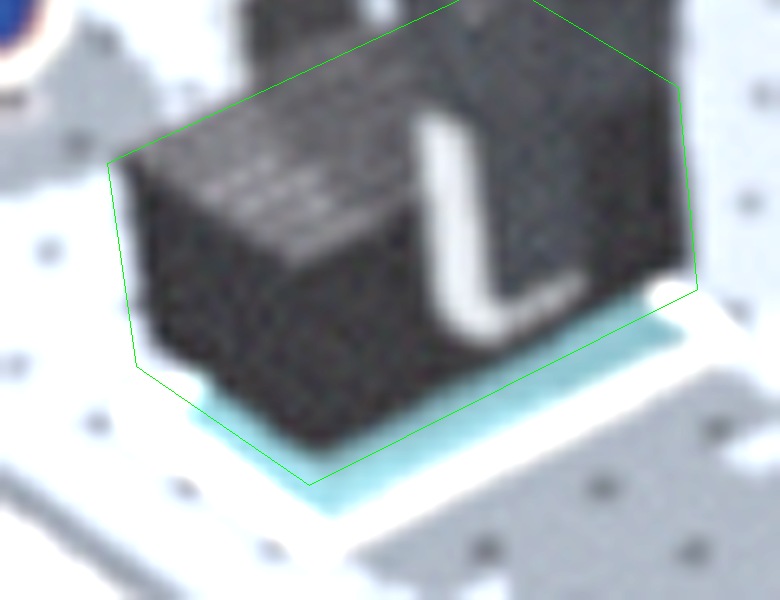

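```bash
python3 -m creep '0.1 -0.1 0.1 0 0 0;0 0 0.1 0 0 0;0 0 0.1 0 0 0;0 0 0 0 0 0;0 0 0 0 0 0' | grep -E 'pos|contact'
cat > z.py <<'E'
import sys;from fit import *
n=sys.argv[1];p=[float(a) for a in sys.argv[2:6]]
o=[]
for cam in('side','top'):
    im=bot.camera(cam)[:,:,::-1];cv2.imwrite(f'pics/{n}_{cam}.png',im)
    u,v=cams[cam].proj([[.4834,.1467,.025]])[0].astype(int);k=10 if cam=='side' else 9;w=400//(2*k)+ (9 if cam=='side' else 2)
    k=400/(2*w)
    c=cv2.resize(im[v-w:v+w,u-w:u+w],(400,400),interpolation=cv2.INTER_CUBIC)
    c=cv2.convertScaleAbs(c,alpha=1.4,beta=10)
    d=lambda P,col:cv2.polylines(c,[((P-[u-w,v-w]+.5)*k).astype(np.int32)],True,col,1)
    d(hull('heatsink',p,cam),(0,255,0))
    q=place('heatsink',[.4834,.1467,.0214,.013])[[0,2,6,4]];d(cams[cam].proj(q),(0,0,255));o.append(c)
cv2.imwrite(f'pics/{n}.png',np.hstack(o))
E
python3 z.py H2 .4834 .1467 .0214 .014
```

```text
eef_pos: [0.4818, 0.1468, 0.0349]
contact_force: [0.1, 1.0, -1.7]
```

View pics/H2.png

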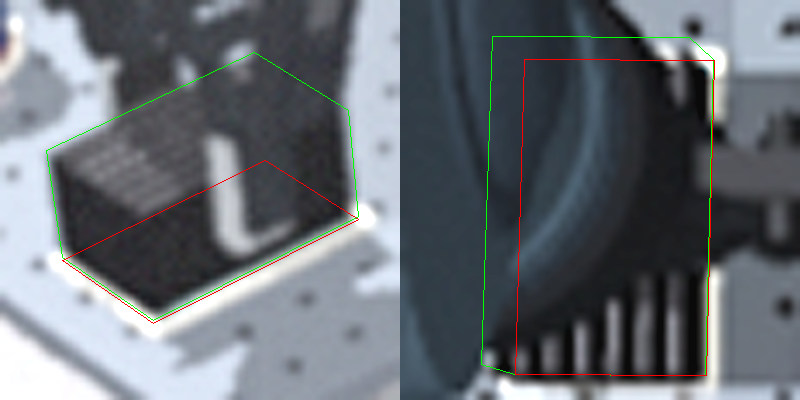

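```bash
python3 - <<'E'
from fit import *
from scipy.ndimage import map_coordinates as mc
# brightness profiles along world lines on plane z=.013 outward from mount edge, in mm from the centre
for cam in('top','side'):
    g=cv2.cvtColor(cv2.imread(f'pics/H2_{cam}.png'),cv2.COLOR_BGR2GRAY).astype(float)
    g0=cv2.cvtColor(cv2.imread(f'pics/{cam}0.png'),cv2.COLOR_BGR2GRAY).astype(float)
    c,s=np.cos(.0214),np.sin(.0214)
    for lab,ax,half,offs in(('-y',1,.021,np.linspace(-.03,-.02,9) if cam=='top' else np.linspace(-.03,.03,9)),('-x',0,.035,np.linspace(-.016,.012,9))):
        d=np.arange(-.006,.0081,.001)
        pr=[];p0=[]
        for o in offs:
            L=np.array([[o,-half-e] if ax else [-half-e,o] for e in d])
            W=np.c_[.4834+c*L[:,0]-s*L[:,1],.1467+s*L[:,0]+c*L[:,1],np.full(len(d),.013)]
            q=cams[cam].proj(W);pr.append(mc(g,[q[:,1],q[:,0]],order=1));p0.append(mc(g0,[q[:,1],q[:,0]],order=1))
        print(cam,lab,'d',(d*1e3).astype(int),'\n now',np.median(pr,0).astype(int),'\n was',np.median(p0,0).astype(int))
E
```

```text
top -y d [-6 -5 -4 -3 -2 -1  0  1  2  3  4  4  6  7  8] 
 now [ 46  23   7   2  21  58 108 163 137 102  84  71  72  73  74] 
 was [148 148 147 145 159 189 212 230 178 119 108 103 111 115 115]
top -x d [-6 -5 -4 -3 -2 -1  0  1  2  3  4  4  6  7  8] 
 now [ 39  37  34  38  34  28  28  34  84 129 147 146 133 130 131] 
 was [149 149 149 148 152 157 183 206 204 189 149 124 115 113 115]
side -y d [-6 -5 -4 -3 -2 -1  0  1  2  3  4  4  6  7  8] 
 now [ 35  44  57  73  96 119 138 152 163 167 164 156 146 134 123] 
 was [177 179 183 189 196 204 211 215 214 207 197 185 171 162 154]
side -x d [-6 -5 -4 -3 -2 -1  0  1  2  3  4  4  6  7  8] 
 now [ 23  27  42  66  96 128 153 169 173 174 168 156 154 153 154] 
 was [177 178 182 190 202 215 220 219 210 192 174 158 151 148 148]
```

```bash
python3 -m creep '-0.05 0.02 0 0 0 0;0 0 0.03 0 0 0;0 0 0 0 0 0' | grep -E 'pos|contact'; python3 -m creep '0 0 0.03 0 0 0;0 0 0 0 0 0' | grep -E 'pos|contact'; python3 -m creep '0 0 0.02 0 0 0;0 0 0 0 0 0' | grep -E 'pos|contact'
```

```text
eef_pos: [0.4832, 0.1474, 0.0342]
contact_force: [0.5, 0.3, -2.0]
eef_pos: [0.4832, 0.1474, 0.0338]
contact_force: [-2.6, -0.5, 3.1]
eef_pos: [0.4832, 0.1474, 0.0338]
contact_force: [-2.9, -0.5, 8.1]
```

Down in contact; release, lift, retreat sideways and look at the whole plate.

```bash
python3 -m creep '0 0 -0.03 0 0 0;0 0 0 0 0 0' | grep contact; python3 -m creep '0 0 0 0 0 0;0 0 0 0 0 0;0 0 0 0 0 0;0 0 0 0 0 0;0 0 -0.4 0 0 0;0 0 -0.8 0 0 0;0 0 -1 0 0 0;0 0 -1 0 0 0;0 -0.5 -0.6 0 0 0;0 -1 -0.5 0 0 0;0 -1 -0.5 0 0 0;0 -1 0 0 0 0' -1 | grep width
python3 -m creep '0 -1 0 0 0 0;0 -1 0 0 0 0;0 -1 0 0 0 0;0 -1 0 0 0 0;0 -1 0 0 0 0;0 -1 0 0 0 0;0 -1 0 0 0 0;0 -1 0 0 0 0;0 0 0 0 0 0;0 0 0 0 0 0' | grep -E 'time|pos'
python3 - <<'E'
from fit import *
I={n:bot.camera(n)[:,:,::-1].copy() for n in cams}
M={'large':(.4806,.287),'small':(.6236,.150),'heatsink':(.4834,.1467),'toroid':(.6206,.290)}
for n in I: cv2.imwrite(f'pics/end_{n}.png',I[n])
o=[]
for cam,(x0,y0,x1,y1) in(('top',(105,125,285,300)),('side',(155,125,365,265))):
    k=400/(x1-x0);c=cv2.resize(I[cam][y0:y1,x0:x1],None,fx=k*1,fy=k*1,interpolation=cv2.INTER_CUBIC)
    for n,m in M.items():
        cv2.polylines(c,[((hull(n,[*m,.0214,.013],cam)-[x0,y0]+.5)*k).astype(np.int32)],True,(0,255,0),1)
    o.append(cv2.copyMakeBorder(c[:390],0,390-min(390,c.shape[0]),0,0,cv2.BORDER_CONSTANT))
cv2.imwrite('pics/end.png',np.hstack(o))
E
```

```text
contact_force: [-0.6, 0.1, 0.4]
gripper_width: 1.0
time: 40.2
eef_pos: [0.4895, -0.1406, 0.1542]
```

View pics/end.png

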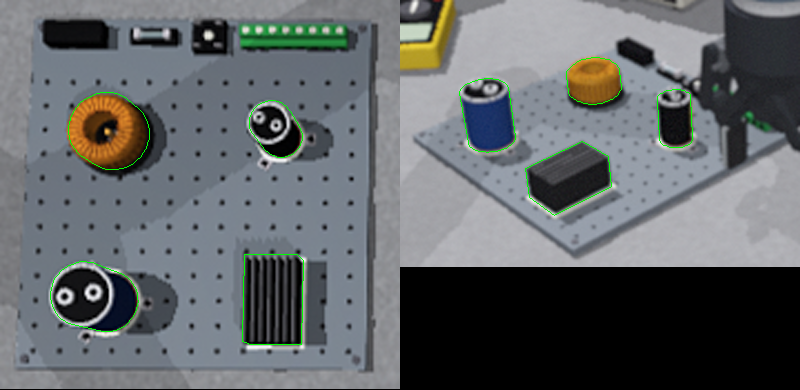

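```bash
python3 - <<'E'
from fit import *
M={'heatsink':(.4834,.1467),'large':(.4806,.287),'small':(.6236,.150),'toroid':(.6206,.290)}
rows=[]
for cam in('top','side'):
    im=cv2.imread(f'pics/end_{cam}.png');o=[]
    for n,m in M.items():
        u,v=cams[cam].proj([[*m,.03]])[0].astype(int);w=28
        c=cv2.resize(im[v-w:v+w,u-w:u+w],(200,200),interpolation=cv2.INTER_CUBIC);c=cv2.convertScaleAbs(cv2.resize(c,(200,300)[:1]*2),alpha=1.3,beta=10);o.append(c)
    rows.append(np.hstack(o))
cv2.imwrite('pics/endz.png',np.vstack(rows))
E
```

```text
(no output)
```

View pics/endz.png

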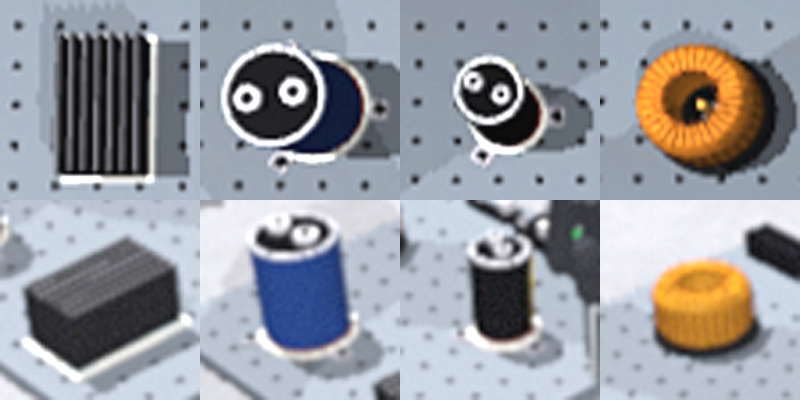

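```bash
python3 -c "
from station import bot
print(bot.job_done())"
```

```text
the job is handed in; nothing more can be done
None
```

All four parts are standing upright on their own mounts, centred to within about 1–2 mm by the final pictures, with the transformer down over its stud and the heatsink lined up with its rectangle; the gripper has let go of all of them, and I handed the job in at about 40 s (no verdict was returned).

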